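# Slide the roll tray past its sprung catch

### The arm

A 7-joint arm with a two-finger parallel gripper is mounted at the origin on the work surface. World frame = base frame: x ahead of the robot, y to its left, z up, the work surface at z = 0. Lengths are in mm, angles in rad, forces in N, time in s.
With the tool pointing down it reaches from about 425 to 875 mm from the base axis. Payload 4.7 kg.
Tool frame: the origin (TCP) lies on the centre line of the jaws, within the pads' length; the fingertips stand 22 mm ahead of it and the grasp point (between the pads) lies 3 mm ahead of it (tip_extent is the x of the fingertips in the tool frame, in mm); x points along the fingers, y is the direction in which the jaws open and shut, and the axes are right-handed (so a half turn about x gives the same grasp; the last joint's range is limited). The gripper opens to 87 mm and grips with 3 to 60 N. Pads are 19 mm wide; open, the fingers measure 117 mm over their backs; the gripper's body (75 mm by 190 mm) begins 51 mm behind the grasp point.
Start: joints at [1.172, 0.321, -0.07, 1.45, 0.023, 1.371, -0.057], TCP at [260.747, -595.428, 244.587] pointing down, gripper open.
Joint ranges: [-2.86, 2.86], [-0.3, 2.09], [-1.38, 1.24], [0.06, 2.45], [-1.56, 4.7], [0.09, 2.05], [-2.69, 2.69]. Speed limits (rad/s): [2.57, 2.57, 3.14, 3.14, 3.14, 3.14, 3.14].

### API

Orientations are given as a unit quaternion [w, x, y, z].
In Python, from rig import move_ptp, move_straight, set_joints, set_gripper, hold, inverse_kinematics, get_obs, snapshot, Unreachable, job_done, tip_extent gives the robot as it stands. Calls block until the motion is done:
- move_ptp(position, orientation): joint-space move of the TCP to a pose.
- move_straight(position, rate=150, ori=None, until_force=None): straight line of the TCP; ori=None keeps the orientation; rate is the mean speed in mm/s. With until_force (N) it stops when the force on the tool has changed by that much, and returns True; else False.
- set_joints(angles): joint-space move.
- set_gripper(opening, squeeze=None): finger opening in mm; squeeze is the grip in N (None keeps the last); returns when the fingers have stopped.
- hold(seconds).
- inverse_kinematics(position, orientation): joint angles nearest the present ones, or None.
- get_obs(): the state.
- snapshot(name): name is "scene" or "top"; returns a dict with "frame" (400x640x3 uint8, red, green, blue), "mtx" (3x3 intrinsics, pixels), "rvec" (rotation vector, rad) and "tvec" (3), from world to camera coordinates, as OpenCV has them. Camera axes: x right, y down, z forward; pixel columns grow to the right and rows downward; lengths in mm; the calibration is good to about 2 mm. A picture is of the moment at which its call begins. There is no depth.
A pose or a line that the arm cannot do raises Unreachable and nothing moves.
- job_done(): hands the job in, once; it reports no verdict.
The state is a dict: "time_s": time; "joint_positions": joint angles; "qd": joint speeds; "joint_torque": joint torques, N m; "ee_pos": TCP position; "tool_rot": TCP orientation; "wrist_force": force on the tool from outside, world axes, zero at the start; "moment": the same for the moment, N m; "opening": finger opening in mm.
Only numpy, scipy, OpenCV 4.12 (cv2) and the standard library are available. Lean on these libraries where they do the work, as an engineer would, in place of code of your own. Each camera call takes 0.05 s, during which the arm holds its last target.

### The job

Push the tray of rolls home into its display place at the far end of the runner: with a fingertip press the steel pad behind the tray down, keep it down while you push the tray by its rear tab over the sunken stop blade, then push on until the blade springs up behind the tray. Do not pick up, lift or tip the tray, and leave everything else on the counter where it stands. Let go and move clear at the end.

Things in the scene. Friction and masses are not known exactly. Their poses are not given: they have to be found in the camera images.
- runner: Fixed wooden tray runner, 352 mm long (x), 202 mm wide (y). Origin on the counter; near end at x = -0.185. x is the way the tray slides (roughly away from the robot), y left, z up. The bed is 30 mm above the counter. Side guides, tops 46 mm above the counter, x = -0.103 to 0.167, stand 184 mm apart. The end stop's inner face is at x = 0.148.
- catch (a joint): How far the sprung catch is down, m: 0 = up, 0.012 = fully down. Press pad and stop blade are one rigid piece that sinks straight down, with 1.3 N at first, 3.1 N fully down, and springs back. Up, the blade blocks the tray; from 0.007 on it is below the bed. Once the tray lies over the blade it keeps it down by itself until its rear has passed.
- pad_top (a point): Top of the steel press pad, on the runner's centre line behind the tray; at runner x = -0.135, y = 0; moves with the catch. The pad is 40 mm wide and reaches from 30 mm behind this point to 40 mm ahead of it (the last 10 mm or so under the tray's tab). Its top is 14 mm above the bed when up, 2 mm when fully down.
- stop_top (a point): Middle of the top edge of the steel stop blade, in front of the tray at the start; moves with the catch. The blade is 64 mm wide across the runner, 10 mm thick along it (runner x = 0.023 to 0.033) and stands 7 mm above the bed when up.
- tray: Loose aluminium tray with bread rolls fixed in it, 0.9 kg, 110 mm along the runner (x), 180 mm wide, walls 30 mm high, rolls to 41 mm. Origin: centre of its underside; axes as the runner's. It stands on the bed between the guides, at the start just short of the blade (runner x about -0.036). Home is x = 0.088 to 0.093, between the risen blade and the end stop.
- tray_tab (a point): Middle of the rear edge of the push tab, a flat tab 44 mm wide that sticks out 14 mm from the tray's rear wall over the end of the press pad, 22 to 30 mm above the tray's underside. The point is 69 mm behind the tray's origin, 26 mm above its underside. A finger standing on the pad behind the tab can push the tray by it.
- jam_jar: Bystander, leave alone: glass jam jar with a metal lid, 66 mm across, 85 mm tall; beside the runner on its +y side; origin at the centre of its underside.
- mug: Bystander, leave alone: white ceramic mug, 80 mm across, 90 mm tall; beside the runner on its -y side; origin at the centre of its underside.
- ramekin: Bystander, leave alone: small white ceramic cup, 44 mm across, 30 mm tall, standing on the runner's near end to one side of the press pad; origin at the centre of its underside.
- canister: Bystander, leave alone: plain metal canister, 80 mm across, 120 mm tall; beside the runner on its +y side; origin at the centre of its underside.
- loaf: Bystander, leave alone: long crusty loaf, 214 mm long along its x, 64 mm wide and tall; on the counter to the left; origin at the centre of its underside.
- tongs: Bystander, leave alone: steel pastry tongs lying flat, about 210 mm long along their x, 10 mm high; on the counter to the right; origin at the centre of its underside.
- spatula: Bystander, leave alone: spatula lying flat, along its x; on the counter to the right; origin at the centre of its underside.
Not all that is in view belongs to the job. Leave any black look-alike of the tray alone.

How it is judged (in metres and radians):
On the way, in this order (a step that is already met when the one before it is completed fails the run):
1. the catch is pressed down while the tray is still short of the blade (value of joint catch above 0.007 m and x of tray in the frame of runner below -0.027 m), for 0.05 s.
2. the tray is over the sunken blade (value of joint catch above 0.005 m and x of tray in the frame of runner above -0.01 m and z of tray in the frame of runner below 0.034 m), for 0.1 s.
At the end, for the whole second after the job is handed in: The tray lies flat and still on the bed between blade and end stop (origin at runner x 0.085 to 0.097, height within 3 mm of the bed) and the catch has sprung up behind it (joint below 0.002) (value of joint catch below 0.002 m and x of tray in the frame of runner between 0.085 and 0.097 m and z of tray in the frame of runner between 0.027 and 0.033 m and angle between tray's own z axis and vertical below 0.03 rad and linear speed of tray below 0.01 m/s); the robot touches nothing.
It fails at once if the tray is lifted off the bed or tipped (z of tray in the frame of runner above 0.04 m or angle between tray's own z axis and vertical above 0.12 rad).
It fails at once if a bystander is moved more than 15 mm or tipped (distance of any of jam_jar, mug, ramekin, canister, loaf, tongs, spatula from where it was at the start of the episode above 0.015 m or angle between any of jam_jar, mug, ramekin, canister, loaf, tongs, spatula's own z axis and vertical above 0.3 rad).
It also fails if it takes over 40 s, if anything falls off the work surface, if the arm or the gripper's body presses on something with over 40 N, if the wrist force passes 120 N, or if a joint passes its speed limit or range.

## Working session

There is one attempt and no reset: what is moved stays moved. The work goes in short steps, each a Python script; the robot and the scene stay as the last script left them, time stands still between calls to the robot, and variables do not carry over. Pictures are saved under pics/ and viewed, and the job is handed in when it is done.

```bash
mkdir -p pics; ls
python3 - <<'E'
from rig import *
import cv2,pickle
for n in("scene","top"):
    s=snapshot(n); cv2.imwrite(f"pics/{n}0.png",s["frame"][:,:,::-1]); pickle.dump(s,open(n+"0.pkl","wb")); print(n,s["mtx"],s["rvec"],s["tvec"])
o=get_obs();print(o["tool_rot"],o["time_s"],o["opening"],tip_extent, o["wrist_force"])
E
```

```text
pics
scene [[405.03056921   0.         322.33631857]
 [  0.         405.03056921 196.91978856]
 [  0.           0.           1.        ]] [ 1.58080975  1.87495488 -0.88218228] [ 114.6209349  -261.19714178 1515.61713828]
top [[442.8341461    0.         311.79298141]
 [  0.         442.8341461  204.97618686]
 [  0.           0.           1.        ]] [ 1.9598739  -2.24902736  0.24547713] [  24.33249999  507.60541305 1454.56384246]
[-0.1443514  -0.69192401 -0.14554032  0.69225852] 0.1 87.05860417938581 22.0 [ 0.09769473  0.2851923  -0.51684298]
```

View pics/scene0.png

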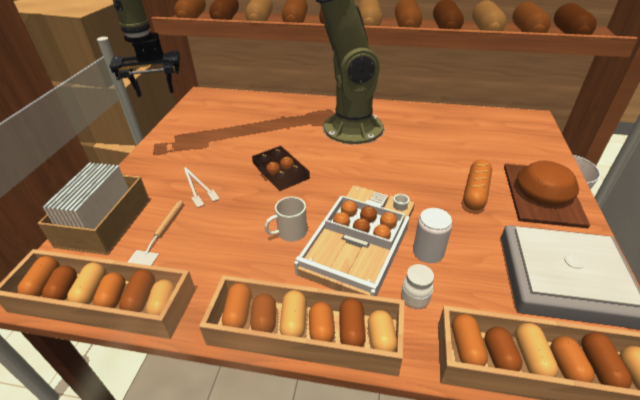

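View pics/top0.png

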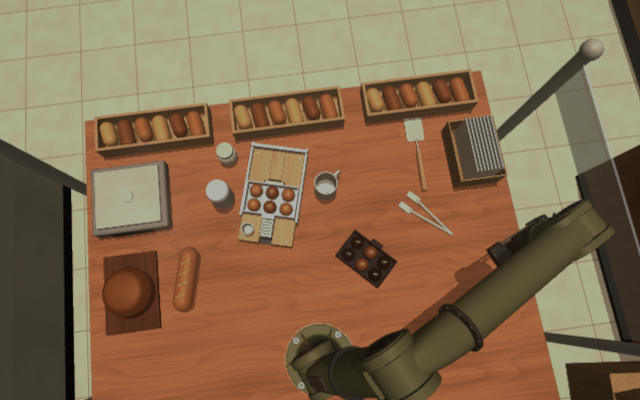

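Run:
```python
import cv2
a=cv2.imread("pics/top0.png")[135:255,215:345]; cv2.imwrite("pics/topc.png",cv2.resize(a,None,fx=5,fy=5,interpolation=cv2.INTER_CUBIC)[:600])
a=cv2.imread("pics/scene0.png")[180:300,290:430]; cv2.imwrite("pics/scenec.png",cv2.resize(a,None,fx=5,fy=5,interpolation=cv2.INTER_CUBIC))
```

```text
(no output)
```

View pics/topc.png

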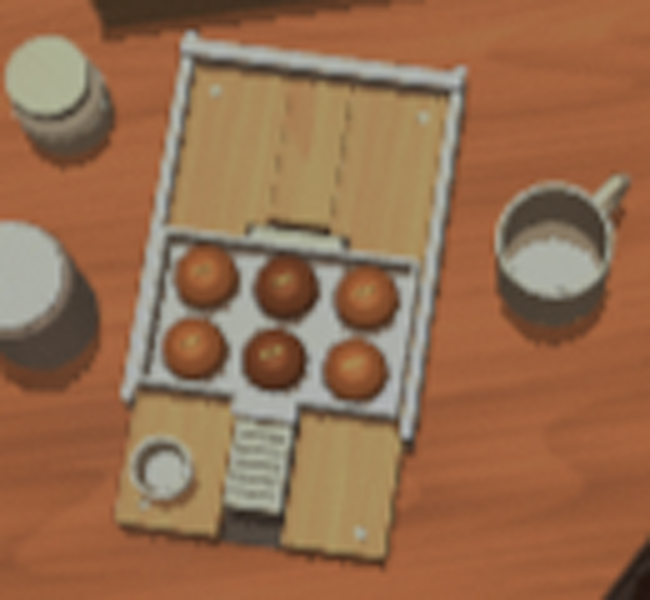

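View pics/scenec.png

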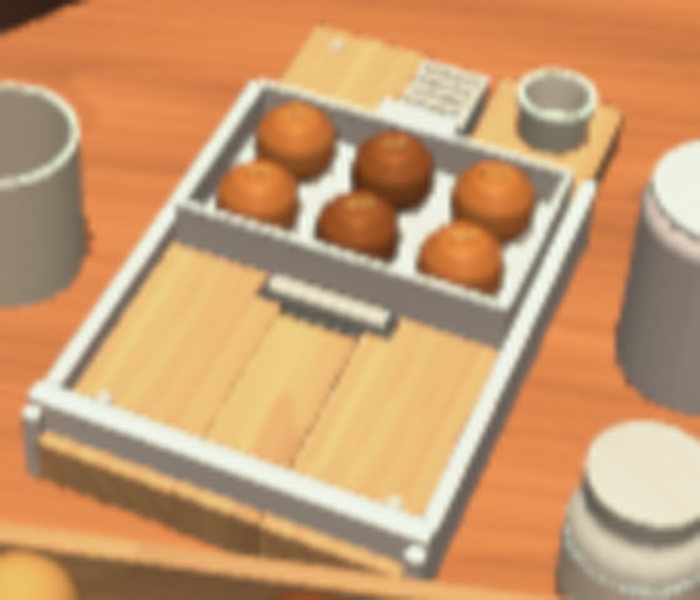

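The pictures show the tray just short of the raised blade. In the top crop the pad is at about (258,465) and the tab's rear edge at about (265,416). The ramekin is to the left of the pad at (162,470). I'll fit the runner pose to the corners I can identify, then check the residuals.

```bash
cat > fit.py <<'E'
import cv2,pickle,numpy as np
from scipy.optimize import least_squares
S={n:pickle.load(open(n+"0.pkl","rb")) for n in("top","scene")}
off={"top":(215,135),"scene":(290,180)}
def proj(n,P):
    s=S[n];return cv2.projectPoints(np.array(P,float).reshape(-1,1,3),s["rvec"],s["tvec"],s["mtx"],None)[0][:,0]
def full(n,uv): return (np.array(uv,float)+.5)/5-.5+off[n]
obs=[("top",(-185,101,30),(118,522)),("top",(-185,-101,30),(387,558)),("top",(167,101,46),(187,40)),("top",(167,-101,46),(465,70)),
("top",(-103,101,46),(127,395)),("top",(-103,-101,46),(410,437)),
("scene",(-185,101,30),(622,120)),("scene",(-185,-101,30),(317,28)),("scene",(-103,101,46),(592,180)),("scene",(167,-101,46),(35,393)),("scene",(167,101,46),(425,540))]
def w(p,X):
    c,s=np.cos(p[2]),np.sin(p[2]);X=np.array(X,float);return [p[0]+c*X[0]-s*X[1],p[1]+s*X[0]+c*X[1],X[2]]
def res(p): return np.concatenate([proj(n,w(p,X))[0]-full(n,uv) for n,X,uv in obs])
if __name__=="__main__":
    r=least_squares(res,[650,100,0],loss="soft_l1",x_scale=[10,10,.1])
    r=least_squares(res,r.x,loss="soft_l1",x_scale=[10,10,.1])
    p=r.x;print(p)
    for o,e in zip(obs,res(p).reshape(-1,2)):print(o[0],o[1],e.round(2))
    np.save("p.npy",p)
    for nm,X in [("pad",(-135,0,44)),("tab",(-105,0,60)),("padrear",(-165,0,44)),("ram?",(-140,75,30))]:
        print(nm,np.round(w(p,X),1),*[(n,((proj(n,w(p,X))[0]-off[n]+.5)*5-.5).round()) for n in S])
E
python3 fit.py
```

```text
[ 5.79990000e+02  8.31330751e+01 -2.70056639e-01]
top (-185, 101, 30) [-3.07  0.39]
top (-185, -101, 30) [1.65 0.99]
top (167, 101, 46) [-0.76 -1.34]
top (167, -101, 46) [-0.04 -0.26]
top (-103, 101, 46) [-1.6   1.53]
top (-103, -101, 46) [0.26 0.81]
scene (-185, 101, 30) [ 2.32 -1.93]
scene (-185, -101, 30) [-2.93 -2.  ]
scene (-103, 101, 46) [ 0.69 -0.06]
scene (167, -101, 46) [-3.56  3.69]
scene (167, 101, 46) [-1.03  3.99]
pad [449.9 119.1  44. ] ('top', array([258., 468.])) ('scene', array([436.,  95.]))
tab [478.8 111.1  60. ] ('top', array([262., 421.])) ('scene', array([419., 106.]))
padrear [421.  127.2  44. ] ('top', array([251., 512.])) ('scene', array([454.,  64.]))
ram? [465.1 192.8  30. ] ('top', array([151., 464.])) ('scene', array([565., 146.]))
```

Run:
```python
from fit import *
def mod(q):
    out=[]
    for n,X,uv in obs:
        X=list(X)
        if X[0]==-185: X[1]=np.sign(X[1])*q[3]
        if X[0]==167: X[0]=q[4];X[2]=q[5]
        out.append(proj(n,w(q,X))[0]-full(n,uv))
    return np.concatenate(out)
r=least_squares(mod,[580,83,-.2,95,165,46],loss="soft_l1",x_scale=[10,10,.1,5,5,5])
print(r.x);
for o,e in zip(obs,mod(r.x).reshape(-1,2)):print(o[0],o[1],e.round(2))
p=r.x[:3];np.save("p.npy",p)
for nm,X in [("pad",(-135,0,44)),("tab",(-105,0,60)),("padrear",(-165,0,44)),("trayNL",(-91,90,60)),("trayNR",(-91,-90,60)),("FL",(19,90,60)),("FR",(19,-90,60)),("bladeL",(23,32,37)),("bladeR",(23,-32,37))]:
        print(nm,np.round(w(p,X),1),*[(n,((proj(n,w(p,X))[0]-off[n]+.5)*5-.5).round()) for n in S])
```

```text
[ 5.83375529e+02  8.20516936e+01 -2.72204205e-01  9.31832429e+01
  1.56635345e+02  5.18391660e+01]
top (-185, 101, 30) [-0.71 -0.4 ]
top (-185, -101, 30) [-0.56 -0.3 ]
top (167, 101, 46) [-1.16 -0.17]
top (167, -101, 46) [-0.19  1.07]
top (-103, 101, 46) [-1.43  0.46]
top (-103, -101, 46) [ 0.37 -0.14]
scene (-185, 101, 30) [-0.67 -1.87]
scene (-185, -101, 30) [-0.85 -0.66]
scene (-103, 101, 46) [0.32 0.83]
scene (167, -101, 46) [-2.46 -0.06]
scene (167, 101, 46) [-0.03  0.06]
pad [453.3 118.3  44. ] ('top', array([258., 463.])) ('scene', array([434.,  99.]))
tab [482.2 110.3  60. ] ('top', array([263., 416.])) ('scene', array([417., 110.]))
padrear [424.5 126.4  44. ] ('top', array([251., 506.])) ('scene', array([452.,  68.]))
trayNL [519.9 193.2  60. ] ('top', array([135., 378.])) ('scene', array([570., 173.]))
trayNR [471.5  19.8  60. ] ('top', array([398., 413.])) ('scene', array([255.,  80.]))
FL [625.9 163.6  60. ] ('top', array([162., 224.])) ('scene', array([503., 312.]))
FR [577.5  -9.7  60. ] ('top', array([421., 257.])) ('scene', array([169., 205.]))
bladeL [614.1 106.7  37. ] ('top', array([250., 238.])) ('scene', array([385., 314.]))
bladeR [596.9  45.   37. ] ('top', array([340., 250.])) ('scene', array([268., 275.]))
```

Run:
```python
from fit import *
from rig import inverse_kinematics,get_obs
from scipy.spatial.transform import Rotation as R
p=np.load("p.npy")
def back(n,uvfull,z):
    s=S[n];Rm=cv2.Rodrigues(s["rvec"])[0];C=-Rm.T@s["tvec"]
    d=Rm.T@np.linalg.inv(s["mtx"])@[*uvfull,1];return C+d*(z-C[2])/d[2]
def rl(P): d=P[:2]-p[:2];c,s=np.cos(p[2]),np.sin(p[2]);return [round(c*d[0]+s*d[1]),round(-s*d[0]+c*d[1])]
for nm,n,uv,z in [("can",'top',(217,190.5),120),("can",'scene',(435,217),120),("jar",'top',full('top',(47,75)),85),("mug",'top',full('top',(553,240)),90),("ram",'top',full('top',(162,468)),60),("ram",'scene',full('scene',(557,90)),60),
 ("tabL",'top',full('top',(233,414)),60),("tabR",'top',full('top',(297,420)),60),("padRL",'top',full('top',(225,508)),44),("padRR",'top',full('top',(280,515)),44),("bladeL",'scene',full('scene',(390,322)),37),("bladeR",'scene',full('scene',(266,285)),37)]:
    P=back(n,uv,z);print(nm,n,P.round(),rl(P))
rx=np.array([np.cos(p[2]),np.sin(p[2]),0]);ry=np.array([-rx[1],rx[0],0]);x=np.array([0,0,-1.])
print(R.from_quat(get_obs()["tool_rot"],scalar_first=True).as_matrix().round(2))
for nm,y in [("across",ry),("across-",-ry),("along",rx),("along-",-rx)]:
    M=np.c_[x,y,np.cross(x,y)];q=R.from_matrix(M).as_quat(scalar_first=True)
    for X in [(-125,0,150),(-125,0,55),(10,0,64)]: 
        j=inverse_kinematics(w(p,X),q);print(nm,X,None if j is None else np.round(j,2))
```

```text
can top [583. 259. 120.] [-48, 170]
can scene [585. 262. 120.] [-47, 173]
jar top [735. 228.  85.] [107, 182]
mug top [ 569. -100.   90.] [35, -179]
ram top [456. 182.  60.] [-150, 62]
ram scene [454. 185.  60.] [-153, 64]
tabL top [486. 130.  60.] [-107, 20]
tabR top [476.  88.  60.] [-105, -23]
padRL top [426. 144.  44.] [-169, 18]
padRR top [416. 108.  44.] [-168, -20]
bladeL scene [619. 110.  37.] [27, 36]
bladeR scene [604.  45.  37.] [30, -30]
[[-0.    0.4  -0.92]
 [ 0.   -0.92 -0.4 ]
 [-1.   -0.    0.  ]]
across (-125, 0, 150) [ 0.69  0.1  -1.03  1.96  0.09  1.13  0.93]
across (-125, 0, 55) [ 0.63  0.29 -1.01  2.05  0.3   0.96  0.76]
across (10, 0, 64) [ 0.54  0.53 -0.9   1.75  0.46  1.09  0.78]
across- (-125, 0, 150) [ 0.69  0.1  -1.02  1.96  0.09  1.13 -2.21]
across- (-125, 0, 55) [ 0.55  0.26 -0.92  2.05  0.25  0.95 -2.35]
across- (10, 0, 64) [ 0.43  0.47 -0.75  1.76  0.37  1.06 -2.29]
along (-125, 0, 150) [ 0.72  0.11 -1.05  1.96  0.1   1.13 -0.65]
along (-125, 0, 55) [ 0.63  0.29 -1.01  2.05  0.3   0.96 -0.81]
along (10, 0, 64) [ 0.5   0.5  -0.84  1.75  0.42  1.07 -0.76]
along- (-125, 0, 150) [ 0.84  0.14 -1.19  1.96  0.14  1.14  2.46]
along- (-125, 0, 55) [ 0.75  0.36 -1.17  2.04  0.4   0.99  2.25]
along- (10, 0, 64) [ 0.71  0.69 -1.18  1.75  0.69  1.19  2.2 ]
```

```bash
cat > h.py <<'E'
from rig import *
from fit import *
from scipy.spatial.transform import Rotation as R
p=np.load("p.npy")
rx=np.array([np.cos(p[2]),np.sin(p[2]),0]);ry=np.array([-rx[1],rx[0],0]);x=np.array([0,0,-1.])
q=R.from_matrix(np.c_[x,ry,np.cross(x,ry)]).as_quat(scalar_first=True)
def T(X,y,ztip): return w(p,(X,y,ztip+22))
def st(m=""):
    o=get_obs();d=np.array(o["ee_pos"])-[p[0],p[1],22];f=np.array(o["wrist_force"])
    print(m,"t",round(o["time_s"],2),"run xy",(d@rx).round(1),(d@ry).round(1),"ztip",d[2].round(1),"F",(f@rx).round(2),(f@ry).round(2),f[2].round(2))
def pic(n,name,c,k=5):
    a=snapshot(n)["frame"][:,:,::-1][c[1]:c[3],c[0]:c[2]];cv2.imwrite(f"pics/{name}.png",cv2.resize(a,None,fx=k,fy=k,interpolation=cv2.INTER_CUBIC))
E
python3 - <<'E'
from h import *
set_gripper(0,30); st()
move_ptp(T(-125,0,150),q); st("above")
move_straight(T(-125,0,60),rate=100); st("low")
pic("top","t1",(215,135,345,255)); pic("scene","s1",(290,180,430,300))
E
```

```text
t 1.62 run xy -128.6 -739.3 ztip 222.6 F -0.29 -0.34 -0.32
above t 4.25 run xy -124.3 -0.8 ztip 150.1 F 0.55 -0.47 -0.1
low t 5.3 run xy -124.6 0.3 ztip 60.6 F -0.47 0.29 1.34
```

View pics/t1.png

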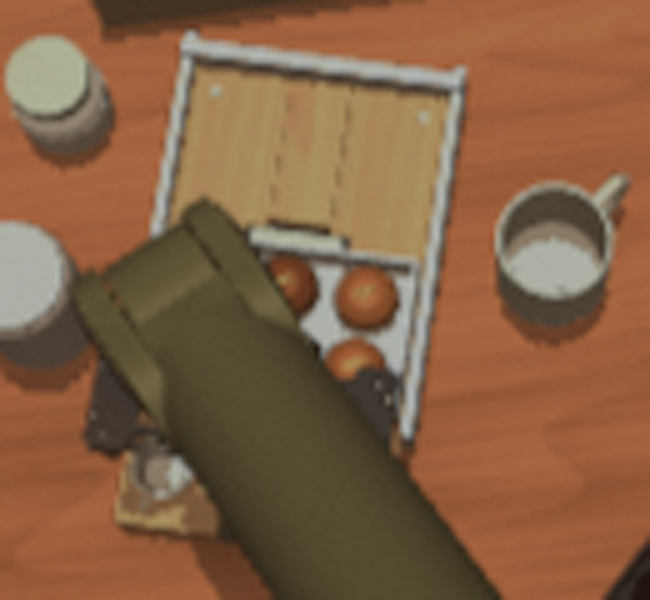

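View pics/s1.png

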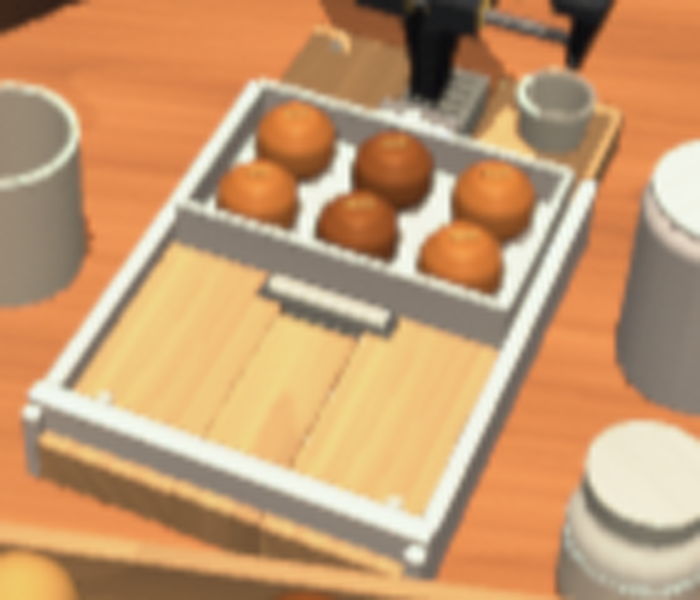

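Run:
```python
from h import *
print(get_obs()["opening"])
print((proj("scene",T(-125,0,38))[0]-off["scene"]+.5)*5)
pic("scene","s2",(330,100,450,220))
```

```text
0.3636112543396402
[430.05361606  88.48037311]
```

View pics/s2.png

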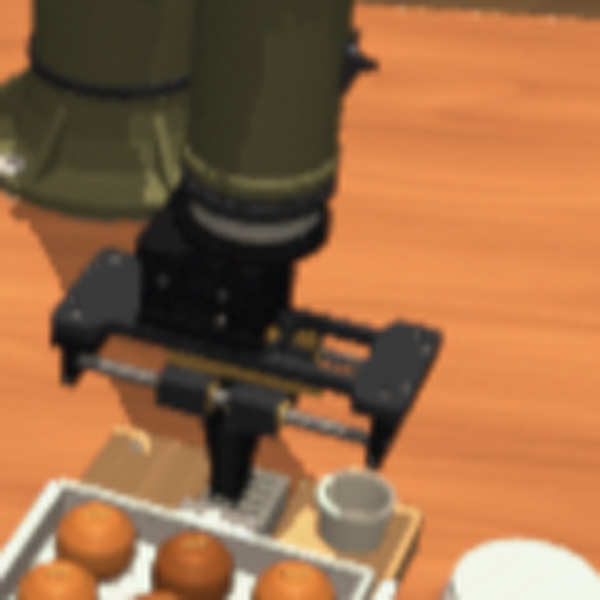

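The gripper is closed and the fingertip is above the pad. In the s2 crop it is at about (230,495), just behind the tab. The body brackets are well above the ramekin. Pressing down now.

Run:
```python
from h import *
st("pre")
print(move_straight(T(-126,0,46),rate=60,until_force=12)); hold(.2); st("46")
print(move_straight(T(-126,0,33.5),rate=30,until_force=15)); hold(.2); st("down")
pic("scene","s3",(290,160,430,280))
```

```text
pre t 5.45 run xy -124.5 0.2 ztip 60.6 F 0.48 0.36 0.09
False
46 t 6.03 run xy -125.9 0.1 ztip 46.1 F -0.41 0.25 0.75
False
down t 6.8 run xy -125.6 0.2 ztip 33.8 F 1.79 -0.01 2.64
```

View pics/s3.png

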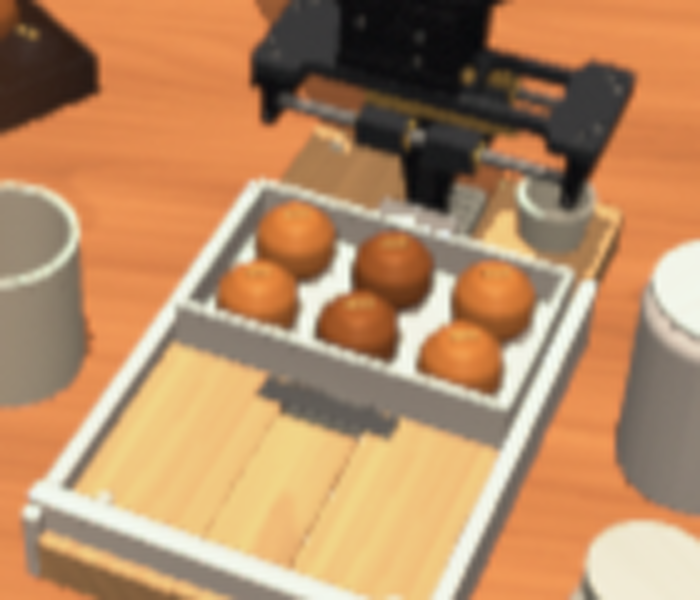

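The catch is down: at (330,405) only the dark slot is left where the blade stood, and the force is about 2.6 N. The tray has not moved. Now I push while holding the pad down.

Run:
```python
from h import *
for X in (-115,-105,-95,-85):
    r=move_straight(T(X,0,33.5),rate=40,until_force=25); st(f"{X} {r}")
    if r: break
hold(.2); st()
pic("scene","s4",(290,160,430,280))
```

```text
-115 False t 7.28 run xy -117.4 -0.4 ztip 32.8 F -5.73 0.33 6.67
-105 False t 7.67 run xy -107.8 -0.2 ztip 32.5 F -5.56 0.61 4.75
-95 False t 8.07 run xy -97.8 -0.1 ztip 32.4 F -5.69 0.04 4.05
-85 False t 8.47 run xy -87.3 -0.1 ztip 32.3 F -5.18 1.08 1.9
 t 8.68 run xy -87.3 -0.1 ztip 32.3 F -4.3 1.32 0.96
```

View pics/s4.png

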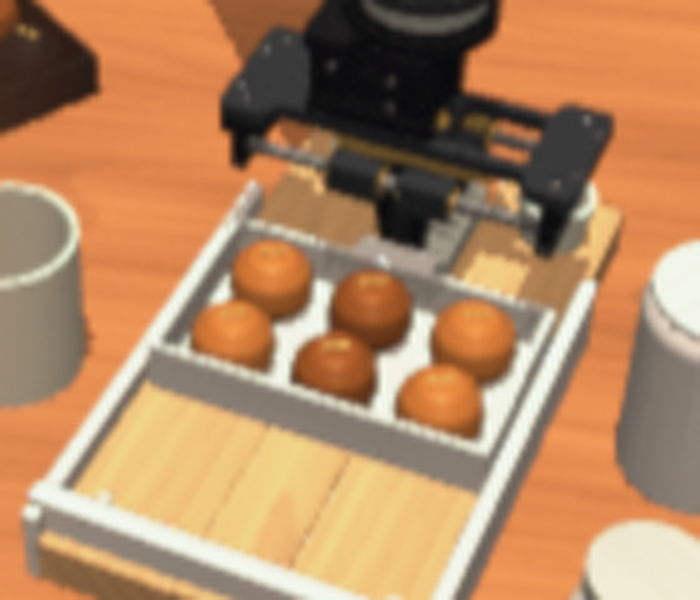

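The tray now covers the blade and sits straight. I'll push a little further at this height, back off, raise the tip clear of the blade, and push home until it touches the end stop.

Run:
```python
from h import *
move_straight(T(-72,0,33.5),rate=40,until_force=25); hold(.2); st("over")
move_straight(T(-79,0,34),rate=40); move_straight(T(-79,0,45),rate=40); st("up")
for X in (-50,-20,0):
    r=move_straight(T(X,0,45),rate=45,until_force=25); st(f"{X} {r}")
    if r: break
pic("scene","s5",(290,180,430,300))
```

```text
over t 9.4 run xy -72.8 -0.5 ztip 32.9 F -3.64 0.67 -2.87
up t 10.15 run xy -78.5 0.0 ztip 45.4 F -0.57 -0.33 0.08
-50 False t 10.94 run xy -52.1 0.6 ztip 44.5 F -6.8 0.53 4.11
-20 False t 11.76 run xy -22.2 0.7 ztip 44.5 F -5.53 -0.49 4.61
0 False t 12.35 run xy -1.6 0.6 ztip 44.4 F -6.14 1.23 3.05
```

View pics/s5.png

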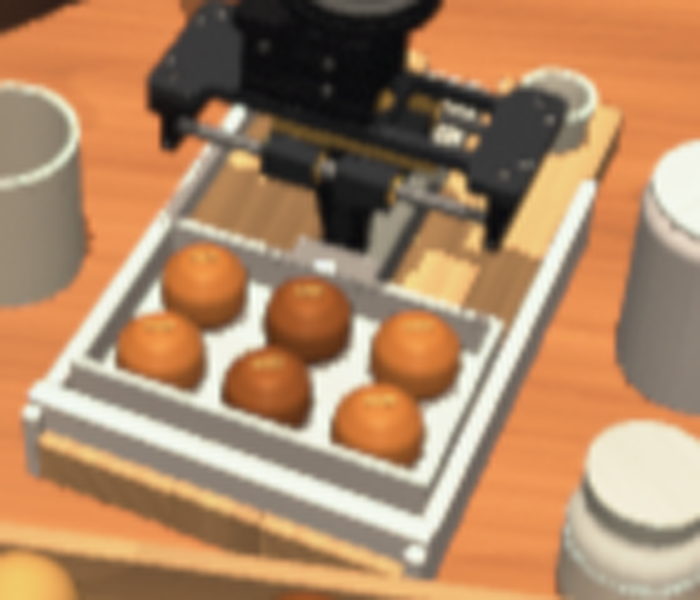

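The tray is short of the end stop: there is still a gap at about (250,440). I'll continue slowly until it contacts.

Run:
```python
from h import *
r=False
for X in range(3,28,3):
    r=move_straight(T(X,0,45),rate=25,until_force=10); st(f"{X} {r}")
    if r: break
hold(.3); st("end")
```

```text
3 False t 12.67 run xy 0.9 0.6 ztip 44.4 F -5.49 0.16 3.64
6 False t 12.93 run xy 4.2 0.6 ztip 44.4 F -6.78 -0.02 2.96
9 False t 13.2 run xy 6.9 0.6 ztip 44.3 F -6.58 0.28 1.6
12 False t 13.47 run xy 8.7 1.0 ztip 44.4 F -9.72 -0.91 5.72
15 True t 13.68 run xy 8.5 1.2 ztip 43.8 F -0.33 -0.83 0.65
end t 13.97 run xy 7.9 1.1 ztip 43.5 F -0.51 0.19 0.13
```

Run:
```python
from h import *
move_straight(T(0,0,45),rate=60);move_straight(T(-30,0,52),rate=80)
move_straight(T(-60,0,110),rate=100);st()
pic("scene","s6",(290,180,430,300)); pic("top","t6",(215,135,345,255))
```

```text
t 15.59 run xy -59.9 -0.4 ztip 109.7 F 0.4 0.32 -0.22
```

View pics/s6.png

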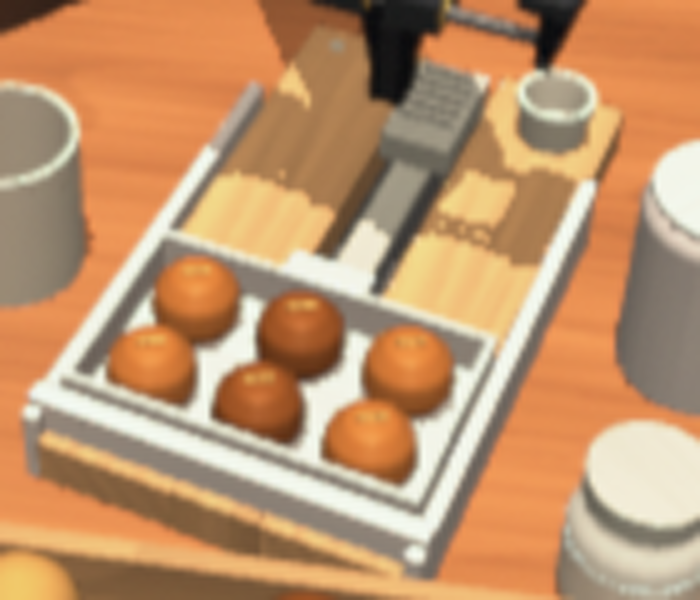

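View pics/t6.png

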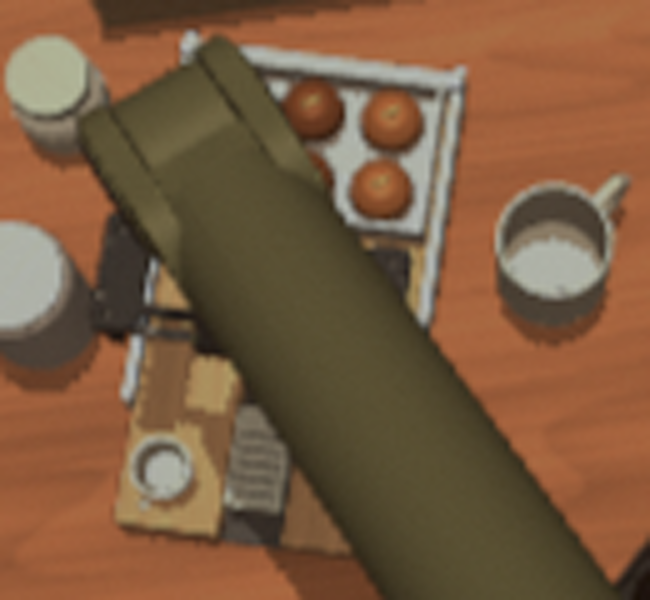

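The pad looks raised again. I'll move well clear and compare the pad region with the first picture, pixel for pixel.

Run:
```python
from h import *
move_straight(T(-60,0,200),rate=150)
c=get_obs()["joint_positions"];j=list(c);j[0]+=1.0*(1);
M=[1.172,0.321,-0.07,1.45,0.023,1.371,-0.057]
set_joints(M);st()
for n in("scene","top"):
    s=snapshot(n)["frame"];cv2.imwrite(f"pics/{n}9.png",s[:,:,::-1])
    c=(290,180,430,300) if n=="scene" else (215,135,345,255)
    cv2.imwrite(f"pics/{n}9c.png",cv2.resize(s[c[1]:c[3],c[0]:c[2],::-1],None,fx=5,fy=5,interpolation=cv2.INTER_CUBIC))
    b=(372,190,390,200) if n=="scene" else (258,222,274,240)
    a0=cv2.imread(f"pics/{n}0.png");a1=s[:,:,::-1]
    d=cv2.absdiff(a0,np.ascontiguousarray(a1)).max(2);print(n,"pad diff mean",d[b[1]:b[3],b[0]:b[2]].mean())
    g0=cv2.cvtColor(a0,6).astype(np.float32);g1=cv2.cvtColor(np.ascontiguousarray(a1),6).astype(np.float32)
    f=lambda g:g[b[1]:b[3],b[0]:b[2]]
    print(cv2.phaseCorrelate(f(g0).copy(),f(g1).copy()))
    cv2.imwrite(f"pics/{n}d.png",d)
a=np.vstack([cv2.resize(cv2.imread(f"pics/scene{k}.png")[185:215,355:415],None,fx=10,fy=10,interpolation=cv2.INTER_CUBIC) for k in(0,9)])
cv2.imwrite("pics/cmp.png",a)
```

```text
t 19.07 run xy -127.4 -738.3 ztip 222.8 F -0.81 0.16 -0.85
scene pad diff mean 0.6722222222222223
((-0.013892803197768089, -0.056348460517517296), 1.0009125565489134)
top pad diff mean 1.1180555555555556
((-0.02878595595097977, 0.00924309101151266), 1.0041633906463783)
```

View pics/cmp.png

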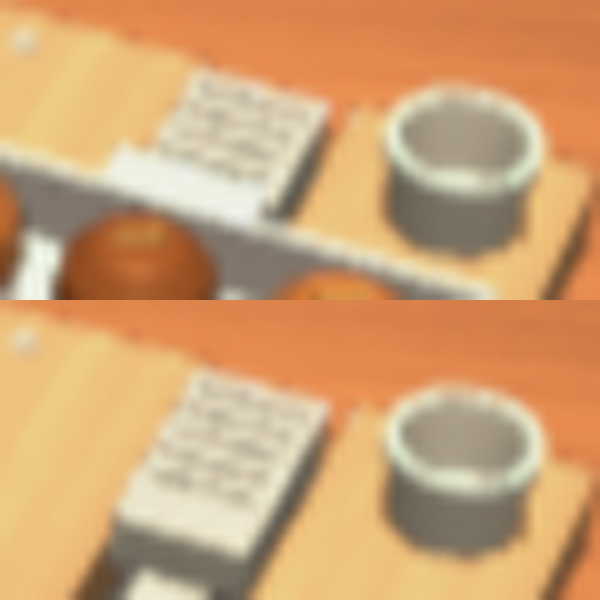

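View pics/top9c.png

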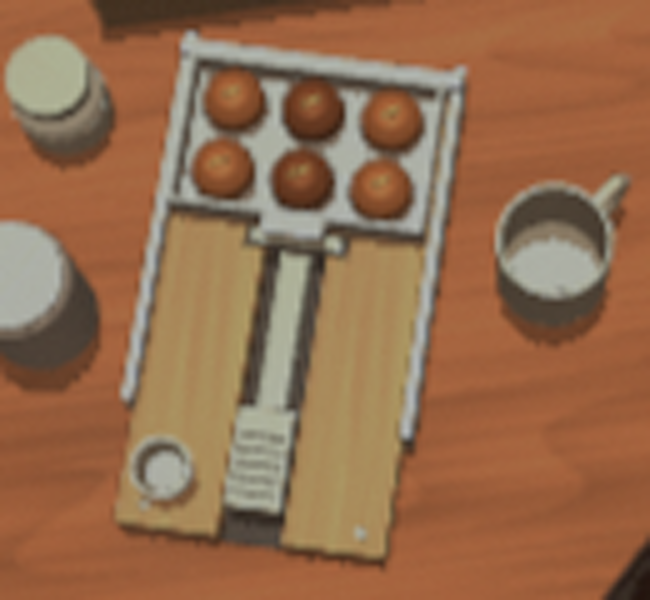

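View pics/scene9.png

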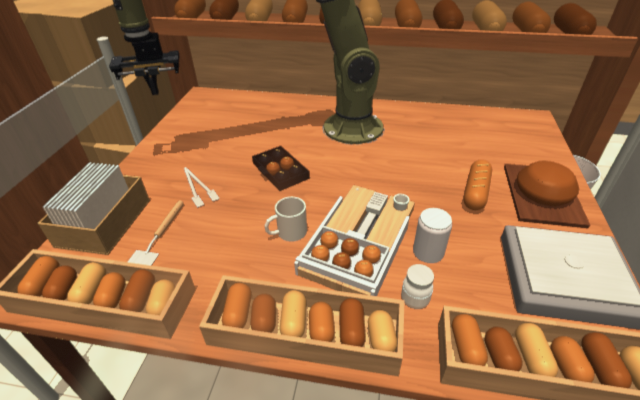

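The pad is back at its starting height, with an image shift of less than 0.1 px. In the top crop the blade shows raised across (248–345, 240), behind the tray. Everything else stands where it was, so I'm handing in.

```bash
python3 -c "
from rig import *
hold(.2);job_done()"
```

```text
the job is handed in; nothing more can be done
```

The tray is home between the risen blade and the end stop, and I handed the job in at about 19 s of the 40 s allowed; the rig gives no verdict.

**What I did:** I found the runner's pose from both cameras. With the closed fingertips I pressed the pad to about 10 mm down and pushed the tray by its tab over the sunken blade. I then backed off, raised the tip above blade height, and pushed the tray up to the end stop. The arm went back to its start pose before hand-in.

**What the last checks showed:**
- **Catch:** the pad's picture matches the first one to under 0.1 px, so the catch is fully up. The blade can be seen standing behind the tray.
- **Tray:** it lies straight against the end stop and looks flat.
- **Bystanders:** none has visibly moved in the final pictures.
- **Forces:** the wrist force readings I printed stayed at or below about 11 N.

**What was less certain:**
- **Fit of the runner:** taking all the given sizes at face value left up to 4 px of error. I let the near-end width and the end-stop corner vary, and the error then fell to about 1 px at most points, 2.5 px at worst.
- **Tray position:** the end-stop contact put the tray at about x = 87 mm on my estimate, a little short of the stated 88–93 mm. The risen blade shows it is really at 88 mm or more, so my estimate is off by a few millimetres along the runner.

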